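Gauge a coring plunger

ROBOT

A 6-joint arm with a two-finger parallel gripper is mounted at the origin on a cart in front of the work surface, level with it; the furniture and walls round the work are solid. World frame = base frame: x ahead of the robot, y to its left, z up, the work surface at z = 0. Lengths are in m, angles in degrees, forces in N, time in s.
With the tool pointing down it reaches from about 0.3 to 0.85 m from the base axis. Payload 5.4 kg.
Tool frame: the origin (TCP) lies at the very end of the fingers, on their centre line; the grasp point (between the pads) lies 19 mm behind it; z points along the fingers, y is the line along which they close (so a half turn about z gives the same grasp; the last joint's range is limited). The gripper opens to 85 mm and grips with 20 to 120 N. Pads are 22 mm wide; open, the fingers measure 114 mm over their backs; the gripper's body (76 mm by 85 mm) begins 54 mm behind the grasp point. The pads swing forward as they close: fully open they stand 13 mm farther back than shut.
Start: joints at [54.998, 9.076, 91.501, -0, 79.423, -12.038], TCP at [0.224, 0.529, 0.231] pointing down, gripper open.
Joint ranges: [-166.64, 166.64], [-54.1, 131.32], [10.49, 154.53], [-73.88, 253.88], [9.74, 151.15], [-171.62, 171.62]. Speed limits (degrees/s): [147.25, 147.25, 180, 180, 180, 180].

INTERFACE

Orientations are given as [roll, pitch, yaw] about the fixed x, y, z axes, in that order (R = Rz(yaw) Ry(pitch) Rx(roll)).
In Python, from cell import status, cams, ticket gives the robot as it stands.
- The arm moves only by the tool send_rows, never from a script. Its argument "series" is one flat list of numbers, 7 for each row, row after row: the shift along the tool's x, y, z in mm, then the turn, a rotation vector about the tool's x, y, z in degrees, then the closure in counts, from 0 (fully open) to 255 (shut). A call has 1 to 20 rows; each row is the pose to reach, as a shift and turn from the pose commanded when the call began, along the tool's axes at that moment; what a row does not reach only later rows make up. A row lasts 1/10 s, in which the tool goes at most 50 mm and 8.59 degrees, less where a joint would pass 70% of its speed; a pose out of reach is approached as far as the arm can. A call with a gripper value outside its range is refused whole. The fingers move at their own pace and stop on an object; "newtons" is the grip in N (left out, the last holds). Time passes only in rows, so rows that repeat a pose let the fingers close. It gives the time, the measured TCP pose, the force, the opening and the grip force at its end, in the units of the state.
- status.state(): the state, without advancing time (a new reading comes with each control period).
- cams.snapshot(name): name is "scene" or "top" or "wrist"; returns a dict with "pixels" (480x640x3 uint8, red, green, blue), "depth" (480x640 float32, m along the optical axis (not along the pixel's ray), 0 where there is no reading), "vfov" (degrees; the focal length in pixels is half the picture's height over the tangent of half this angle, whatever the lens; pixels are square), "cx", "cy" (the principal point, pixels), "position" and "rotation" of the camera in the world; the wrist camera has in their place "tool_from_camera" (4x4, takes a point from camera to tool coordinates, whose origin is the TCP and whose axes are the flange's). Camera axes: x right, y down, z forward; pixel columns grow to the right and rows downward; lengths in m; the calibration is good to about 2 mm. A picture is of the moment at which its call begins: read the wrist's pose just before it.
- ticket.hand_in(): hands the job in; it is judged then, once.
Trained networks look in the newest picture that a camera, given by its name, has taken for a name from the list of things; names that differ only in an ending like _2 or _b are one class to them, and where a whole thing is asked for, a point or a joint stands for the part that bears it (a point fixed in the world has none). Each returns a list of dicts, best first, with "conf" (0 to 1); they miss things now and then, are a little off and sometimes report something else, mostly with a low value. They report only what shows in the picture. A call takes as long as a camera call. They do not tell look-alikes from the thing itself.
- cams.look_for(target, camera): "point" ([column, row] as shares, 0 to 1, of the picture: columns of its width, rows of its height, amid what is visible of it).
- cams.spot_point(target, camera): "point" ([column, row] as shares, 0 to 1, of the picture: columns of its width, rows of its height: a listed point, or the origin of a listed thing).
The state is a dict: "time_s": time; "q": joint angles; "qd": joint speeds; "tau": joint torques, N m; "ee_pos": TCP position; "tcp_rot": TCP orientation; "force": force on the tool from outside, world axes, zero at the start; "ft_torque": the same for the moment, N m; "grip_width": finger opening in m; "grip_force": force on a finger pad.
Only numpy, scipy, OpenCV 4.12 (cv2) and the standard library are available. Lean on these libraries where they do the work, as an engineer would, in place of code of your own. Each camera call takes 0.05 s, during which the arm holds its last target. There are 200 camera calls.

TASK

The yellow-lidded specimen cup blocks the green go gauge: first stand it upright elsewhere on the worktop, clear of both gauges and the green pad. Then take the coring plunger by its blue grip and, keeping it upright, push its shank right through the green go gap from the near (rounded) mouth and out of the far side, and after that press it gently and squarely into the near mouth of the red no-go gap until that stops it, as it must. Finally stand the plunger upright in the middle of the green pad and let go, leaving the two jars, the oil bottle and the wash bottle where they are.

Things in the scene. Friction and masses are not known exactly. Their poses are not given: they have to be found in the camera images.
- plunger_mid (a point): Coring plunger, upright, 100 mm high, 0.25 kg: steel foot 40 mm across, 10 mm thick; round shank 24 mm across; square blue ribbed grip 32 x 32 mm, 66 to 100 mm above the underside. Point on its axis, 50 mm up; x, y square to the grip's faces. The foot must run under the jaws and over the gauge plate: in a gap carry the underside 8 to 17 mm above the worktop.
- go_gap (a point): Middle of the green gauge's gap, 27 mm wide, open above and at both ends; 38 mm above the worktop; fixed. x: along the lane from near mouth (rounded corners) to far mouth; y: across. Two steel jaws x -18..18 mm, 30 mm wide, 30 to 46 mm above worktop, overhang painted pillars 27 mm or more off the lane's middle, on a plate 5 mm thick, 64 mm long. The shank passes.
- nogo_gap (a point): Middle of the red gauge's gap, 20 mm wide, open above and at both ends; 38 mm above the worktop; fixed. x: along the lane from near mouth (rounded corners) to far mouth; y: across. Two steel jaws x -18..18 mm, 30 mm wide, 30 to 46 mm above worktop, overhang painted pillars 27 mm or more off the lane's middle, on a plate 5 mm thick, 64 mm long. Stops the shank with its axis 20 mm before this point.
- cup_mid (a point): Yellow-lidded clear specimen cup, 58 mm across, 75 mm high, upright in front of the near mouth of the go gauge. Point at its centre, half-way up. The worktop's front edge lies about 0.36 m ahead of the robot's base axis; the microscope stands on the right, nearer than 0.37 m ahead and more than 0.33 m to the right.
- pad_top (a point): Green square pad, 100 x 100 mm, 4 mm thick, fixed on the worktop, with a white ring in its middle. Point at the centre of its top.
- jar_a_mid (a point): Black-lidded stain jar, lilac contents, 58 mm across, 97 mm high; a bystander. Point at its centre, half-way up. The two jars stand either side of the plunger, axes 80 to 86 mm off along the plunger's own y (-y for the pinkish one), so fingers fit beside the grip only along its x.
- jar_b_mid (a point): Black-lidded stain jar, pinkish contents, 58 mm across, 97 mm high; a bystander. Point at its centre, half-way up. The two jars stand either side of the plunger, axes 80 to 86 mm off along the plunger's own y (-y for the pinkish one), so fingers fit beside the grip only along its x.
- oil_mid (a point): Small brown bottle with a black pointed cap, 27 mm across, 83 mm high, beside the pad; bystander. Point at its centre, half-way up.
- wash_mid (a point): White wash bottle with a red collar, 65 mm across, 146 mm high to the collar's top and 193 mm with its bent spout, behind and between the gauges; bystander. Point on the body's axis, 73 mm up.
There are look-alikes about, which are no part of the job. Leave any orange or purple look-alike of the part that bears plunger_mid alone.

How it is judged (in metres and radians):
On the way, in this order (a step that is already met when the one before it is completed fails the run):
1. the cup stands upright on the worktop, clear of the go gauge (horizontal distance between cup_mid and go_gap above 0.095 m and height (world z) of cup_mid below 0.045 m and angle between cup_mid's own z axis and vertical below 0.15 rad and linear speed of cup below 0.03 m/s), for 0.2 s.
2. the plunger is upright, low, at the near mouth of the go gap (x of plunger_mid in the frame of go_gap between -0.09 and -0.025 m and y of plunger_mid in the frame of go_gap between -0.015 and 0.015 m and z of plunger_mid in the frame of go_gap below 0.038 m and angle between plunger_mid's own z axis and vertical below 0.2 rad).
3. its shank is between the go jaws (x of plunger_mid in the frame of go_gap between -0.015 and 0.015 m and y of plunger_mid in the frame of go_gap between -0.005 and 0.005 m and z of plunger_mid in the frame of go_gap below 0.038 m and angle between plunger_mid's own z axis and vertical below 0.2 rad).
4. it has come out of the far side of the go gap, still low (x of plunger_mid in the frame of go_gap between 0.032 and 0.12 m and y of plunger_mid in the frame of go_gap between -0.03 and 0.03 m and z of plunger_mid in the frame of go_gap below 0.038 m and angle between plunger_mid's own z axis and vertical below 0.2 rad).
5. the shank is pressed into the near mouth of the no-go gap with more than 2 N, and is stopped there (x of plunger_mid in the frame of nogo_gap between -0.032 and -0.01 m and y of plunger_mid in the frame of nogo_gap between -0.006 and 0.006 m and z of plunger_mid in the frame of nogo_gap below 0.038 m and angle between plunger_mid's own z axis and vertical below 0.2 rad and contact force between plunger and nogo above 2 N).
At the end, for the whole second after the job is handed in: The plunger stands upright and at rest on the pad, its axis within 30 mm of the pad's centre; the cup stands upright on the worktop, its axis more than 95 mm from the middle of the go gap, 75 mm from that of the no-go gap and 75 mm from the pad's centre (all of step 1 and horizontal distance between plunger_mid and pad_top below 0.03 m and z of plunger_mid in the frame of pad_top between 0.045 and 0.055 m and angle between plunger_mid's own z axis and vertical below 0.1 rad and linear speed of plunger below 0.02 m/s and horizontal distance between cup_mid and nogo_gap above 0.075 m and horizontal distance between cup_mid and pad_top above 0.075 m); the robot touches nothing.
It fails at once if the plunger or the cup is tipped (0.5 rad) (angle between any of plunger_mid, cup_mid's own z axis and vertical above 0.5 rad).
It fails at once if a jar, the oil bottle or the wash bottle is moved more than 20 mm (distance of any of jar_a_mid, jar_b_mid, oil_mid, wash_mid from where it was at the start of the episode above 0.02 m).
It fails at once if the plunger is rammed into the no-go gauge with more than 45 N (contact force between plunger and nogo above 45 N).
It also fails if it takes over 72 s, if anything falls off the work surface, if the arm or the gripper's body presses on something with over 40 N, if the wrist force passes 120 N, or if a joint passes its speed limit or range.

## Working session

There is one attempt and no reset: what is moved stays moved. The work goes in short steps, Python scripts to look and compute and a tool call to move; the robot and the scene stay as the last step left them, time stands still between calls to the robot, and variables do not carry over. Pictures are saved under pics/ and viewed, at most 10 in all, crops included, and the job is handed in when it is done.

Besides the shell and the picture viewer there is one more tool, called after "Call:" by a JSON object that holds its "op" and its "data", one argument or row to a line. send_rows: Moves the arm, as the interface text tells. Its arguments: {"type":"object","properties":{"series":{"type":"array","items":{"type":"number"}},"newtons":{"type":"number"}},"required":["series"]}

```bash
mkdir -p pics
cat > h.py <<'E'
import numpy as np, cv2
from cell import status, cams, ticket
from scipy.spatial.transform import Rotation as R
def ray(s,px):
    f=240/np.tan(np.radians(s['vfov']/2)); return np.array([(px[0]-s['cx'])/f,(px[1]-s['cy'])/f,1.])
def pose(s,st=None):
    if 'position' in s:
        r=np.array(s['rotation']); return (r if r.shape==(3,3) else R.from_quat(r).as_matrix()),np.array(s['position'])
    T=np.array(s['tool_from_camera']); Rt=R.from_euler('xyz',st['tcp_rot'],degrees=True).as_matrix()
    return Rt@T[:3,:3],Rt@T[:3,3]+np.array(st['ee_pos'])
def onz(s,px,z,st=None):
    r,p=pose(s,st); d=r@ray(s,px); return p+d*(z-p[2])/d[2]
def cloud(s,st=None):
    r,p=pose(s,st); v,u=np.mgrid[:480,:640]; f=240/np.tan(np.radians(s['vfov']/2)); d=s['depth']
    P=np.stack([(u-s['cx'])/f*d,(v-s['cy'])/f*d,d],-1); return P@r.T+p
def save(s,n): cv2.imwrite('pics/'+n+'.png',s['pixels'][:,:,::-1])
E
python3 - <<'E'
from h import *
print(status.state())
Z=dict(plunger_mid=.05,go_gap=.038,nogo_gap=.038,cup_mid=.0375,pad_top=.004,jar_a_mid=.0485,oil_mid=.0415,wash_mid=.073)
for c in ('top','scene'):
    s=cams.snapshot(c); save(s,c); print(c,s['position'],s['rotation'],s['vfov'],s['cx'],s['cy'])
    for k,z in Z.items():
        for m in cams.spot_point(k,c)[:3]:
            px=np.array(m['point'])*[640,480]; print(k,round(m['conf'],2),px.round(),onz(s,px,z).round(3))
E
```

```text
{'time_s': 0.0, 'q': array([ 5.49986284e+01,  9.11549448e+00,  9.15728555e+01,  5.24956358e-04,
        7.94250317e+01, -1.20375188e+01]), 'qd': array([-0.06468305,  0.0443581 , -0.06218878, -0.05045868,  0.10067757,
       -0.03965427]), 'tau': array([-1.19606004e-03, -3.96013105e+01, -3.31415570e+01, -3.75237560e-04,
        8.68993637e-03, -2.77334891e-05]), 'ee_pos': array([0.22398847, 0.52890931, 0.23028307]), 'tcp_rot': array([-1.79889219e+02, -2.41504834e-02,  1.57036027e+02]), 'force': array([ 0.56992897, -0.42117155, -0.20597214]), 'ft_torque': array([ 0.02210901, -0.02143404,  0.05246156]), 'grip_force': 0.0, 'grip_width': 0.08566736226653707}
top [0.39150443 0.00456707 1.54277327] [-174.33187889    1.25823885  -90.74110502] 44.16975252127341 325.9903342846544 239.24591323163023Traceback (most recent call last):
  File "<stdin>", line 8, in <module>
  File "h.py", line 12, in onz
    r,p=pose(s,st); d=r@ray(s,px); return p+d*(z-p[2])/d[2]
        ~~~~^^^^^^
  File "h.py", line 8, in pose
    r=np.array(s['rotation']); return (r if r.shape==(3,3) else R.from_quat(r).as_matrix()),np.array(s['position'])
                                                                ~~~~~~~~~~~^^^
  File "scipy/spatial/transform/_rotation.pyx", line 1012, in scipy.spatial.transform._rotation.Rotation.from_quat
  File "scipy/spatial/transform/_rotation.pyx", line 850, in scipy.spatial.transform._rotation.Rotation.__init__
ValueError: Expected `quat` to have shape (4,) or (N, 4), got (3,).
```

```bash
sed -i "s/r=np.array(s\['rotation'\]).*/return R.from_euler('xyz',s['rotation'],degrees=True).as_matrix(),np.array(s['position'])/" h.py
python3 - <<'E'
from h import *
Z=dict(plunger_mid=.05,go_gap=.038,nogo_gap=.038,cup_mid=.0375,pad_top=.004,jar_a_mid=.0485,oil_mid=.0415,wash_mid=.073)
for c in ('top','scene'):
    s=cams.snapshot(c); save(s,c); print(c,s['position'],s['rotation'],s['vfov'])
    for k,z in Z.items():
        for m in cams.spot_point(k,c)[:3]:
            px=np.array(m['point'])*[640,480]; print(k,round(m['conf'],2),px.round(),onz(s,px,z).round(3))
E
```

```text
top [0.39150443 0.00456707 1.54277327] [-174.33187889    1.25823885  -90.74110502] 44.16975252127341
plunger_mid 0.8 [155. 283.] [0.435 0.469 0.05 ]
plunger_mid 0.79 [177. 250.] [0.519 0.416 0.05 ]
plunger_mid 0.79 [238. 278.] [0.445 0.26  0.05 ]
go_gap 0.98 [379. 235.] [ 0.55  -0.1    0.038]
nogo_gap 0.64 [290. 241.] [0.538 0.128 0.038]
nogo_gap 0.15 [178. 251.] [0.518 0.416 0.038]
cup_mid 0.94 [370. 263.] [ 0.478 -0.076  0.038]
cup_mid 0.65 [175. 256.] [0.504 0.422 0.038]
pad_top 0.96 [453. 242.] [ 0.532 -0.294  0.004]
pad_top 0.36 [324. 185.] [0.69  0.039 0.004]
jar_a_mid 0.58 [144. 249.] [0.521 0.501 0.048]
oil_mid 0.41 [437. 204.] [ 0.626 -0.25   0.042]
wash_mid 0.95 [327. 187.] [0.67  0.031 0.073]
scene [-0.45813293  1.19798048  0.74472942] [-113.37150483   -0.3697686  -140.3296017 ] 45.34648698328741
plunger_mid 0.63 [283. 285.] [0.442 0.249 0.05 ]
plunger_mid 0.59 [213. 304.] [0.502 0.429 0.05 ]
plunger_mid 0.59 [217. 316.] [0.454 0.459 0.05 ]
go_gap 0.56 [332. 238.] [ 0.553 -0.097  0.038]
go_gap 0.45 [376. 231.] [ 0.482 -0.231  0.038]
nogo_gap 0.62 [284. 266.] [0.531 0.147 0.038]
cup_mid 0.9 [350. 248.] [ 0.467 -0.072  0.037]
pad_top 0.89 [374. 232.] [ 0.526 -0.288  0.004]
jar_a_mid 0.72 [183. 310.] [0.539 0.491 0.048]
oil_mid 0.58 [343. 217.] [ 0.628 -0.248  0.041]
wash_mid 0.66 [276. 228.] [0.678 0.023 0.073]
```

View pics/top.png

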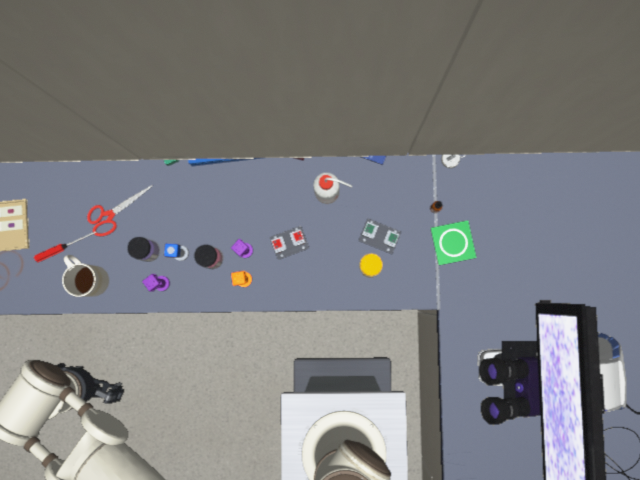

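View pics/scene.png

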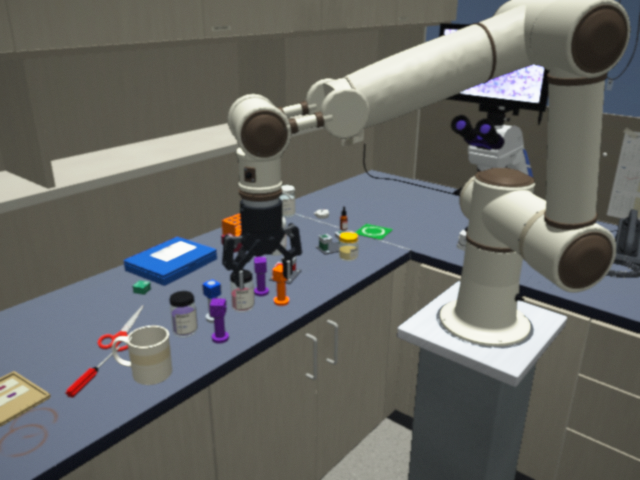

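The top view shows the blue-topped plunger at (173,251) between the jars at (142,248) and (207,257), with orange and purple decoys nearby. The red gauge is at (290,241), the green gauge at (380,235), the cup at (371,264) and the pad at (454,242). Next I'll take close wrist views.

```bash
cat >> h.py <<'E'
def go(x,y,z,yaw):
    st=status.state(); r=R.from_euler('xyz',st['tcp_rot'],degrees=True); t=R.from_euler('xyz',[180,0,yaw],degrees=True)
    print('shift',(r.inv().apply(np.array([x,y,z])-st['ee_pos'])*1000).round(1),'rot',np.degrees((r.inv()*t).as_rotvec()).round(2))
E
python3 - <<'E'
from h import *
s=cams.snapshot('wrist'); print(s['tool_from_camera'],s['vfov'])
go(.45,.40,.34,81)
E
```

```text
[[-5.67086322e-04 -9.63856906e-01 -2.66419863e-01  6.81580604e-02]
 [ 9.99999699e-01 -6.87420474e-04  3.58414790e-04 -5.07148259e-04]
 [-5.28603039e-04 -2.66419580e-01  9.63857006e-01 -1.42139750e-01]
 [ 0.00000000e+00  0.00000000e+00  0.00000000e+00  1.00000000e+00]] 59.820448436492605
shift [-258.3  -31.1 -108.7] rot [ 0.   -0.   76.04]
```

Call:
{"op": "send_rows", "data": {
  "series": [-258,-31,-109,0,0,76,0,-258,-31,-109,0,0,76,0,-258,-31,-109,0,0,76,0,-258,-31,-109,0,0,76,0,-258,-31,-109,0,0,76,0,-258,-31,-109,0,0,76,0,-258,-31,-109,0,0,76,0,-258,-31,-109,0,0,76,0,-258,-31,-109,0,0,76,0,-258,-31,-109,0,0,76,0,-258,-31,-109,0,0,76,0,-258,-31,-109,0,0,76,0]
}}

```text
time_s: 2.25
ee_pos: [0.4497, 0.4003, 0.3403]
tcp_rot: [-180.0, 0.0, 81.2]
force: [0.0, -0.0, -0.0]
grip_width: 0.0856
grip_force: 0.0
```

```bash
cat >> h.py <<'E'
Z=dict(plunger_mid=.05,go_gap=.038,nogo_gap=.038,cup_mid=.0375,pad_top=.004,jar_a_mid=.0485,jar_b_mid=.0485,oil_mid=.0415,wash_mid=.073)
def look(n,keys):
    st=status.state(); s=cams.snapshot('wrist'); save(s,n); np.savez('pics/'+n,P=cloud(s,st),c=s['pixels'])
    for k in keys:
        for m in cams.spot_point(k,'wrist')[:4]:
            px=np.array(m['point'])*[640,480]; print(k,round(m['conf'],2),px.round(),onz(s,px,Z[k],st).round(4))
    return s,st
E
python3 - <<'E'
from h import *
look('w1',['plunger_mid','jar_a_mid','nogo_gap'])
go(.47,.13,.3,70); go(.47,-.08,.34,70)
E
```

```text
plunger_mid 0.74 [400. 313.] [0.5164 0.2503 0.05  ]
plunger_mid 0.57 [334. 320.] [0.4419 0.2543 0.05  ]
plunger_mid 0.56 [380. 164.] [0.5141 0.4193 0.05  ]
nogo_gap 0.78 [426. 391.] [0.5394 0.1358 0.038 ]
shift [-263.8   61.9   40.3] rot [ 0.    0.   11.09]
shift [-4.713e+02  9.440e+01  3.000e-01] rot [ 0.    0.   11.09]
```

View pics/w1.png

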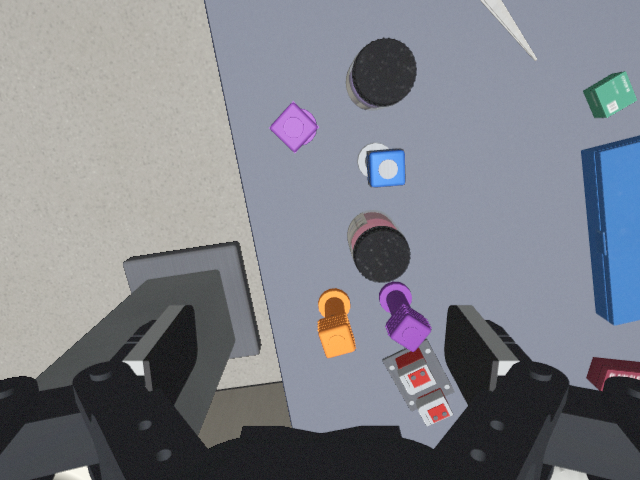

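The wrist view shows the blue grip at (386,167), the jars at (385,72) and (381,254), and the red gauge partly hidden at (420,385). The orange decoy is at (337,335) and the purple ones at (294,127) and (405,325). Next view is over the gauges.

Call:
{"op": "send_rows", "data": {
  "series": [-264,62,0,0,0,11,0,-264,62,0,0,0,11,0,-264,62,0,0,0,11,0,-264,62,0,0,0,11,0,-264,62,0,0,0,11,0,-264,62,0,0,0,11,0,-264,62,0,0,0,11,0,-264,62,0,0,0,11,0]
}}

```text
time_s: 3.25
ee_pos: [0.47, 0.1299, 0.3404]
tcp_rot: [180.0, -0.0, 70.0]
force: [0.1, 0.2, 0.7]
grip_width: 0.0855
grip_force: 0.0
```

Run:
```python
from h import *
look('w2',['plunger_mid','go_gap','nogo_gap','cup_mid'])
go(.46,-.08,.34,70)
```

```text
plunger_mid 0.97 [252.  81.] [0.4441 0.2554 0.05  ]
plunger_mid 0.72 [327.  58.] [0.5193 0.2499 0.05  ]
go_gap 0.82 [453. 350.] [ 0.552  -0.1028  0.038 ]
go_gap 0.44 [382. 165.] [0.539  0.1329 0.038 ]
nogo_gap 0.68 [381. 162.] [0.5395 0.1364 0.038 ]
cup_mid 0.83 [380. 348.] [ 0.4709 -0.0717  0.0375]
shift [-2.016e+02  6.240e+01  2.000e-01] rot [-0.01 -0.01  0.15]
```

View pics/w2.png

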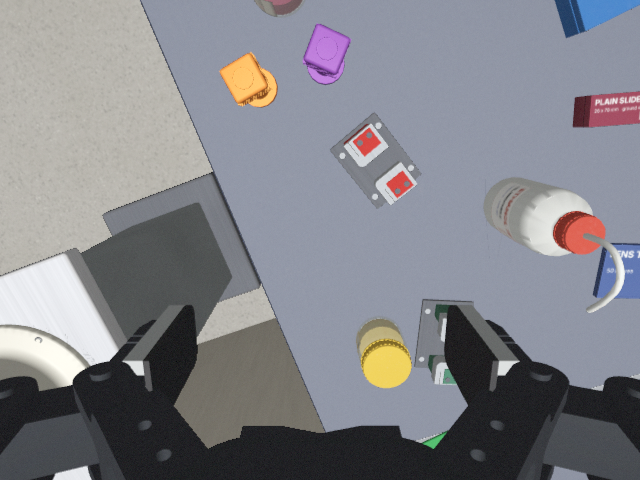

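The red gauge plate is centred at (377,160), with jaws at (366,145) and (397,183). The cup lid is at (386,363), the green gauge is partly hidden at (445,345) and the wash bottle is at (540,215).

Call:
{"op": "send_rows", "data": {
  "series": [-202,62,0,0,0,0,0,-202,62,0,0,0,0,0,-202,62,0,0,0,0,0,-202,62,0,0,0,0,0,-202,62,0,0,0,0,0,-202,62,0,0,0,0,0,-202,62,0,0,0,0,0]
}}

```text
time_s: 4.2
ee_pos: [0.4594, -0.08, 0.3403]
tcp_rot: [-180.0, -0.0, 70.1]
force: [-0.1, 1.7, 0.3]
grip_width: 0.0855
grip_force: 0.0
```

Run:
```python
from h import *
look('w3',['go_gap','cup_mid','pad_top','nogo_gap'])
a=cv2.imread('pics/w2.png')[100:220,310:440]; b=cv2.imread('pics/w3.png')
cv2.imwrite('pics/z1.png',np.vstack([cv2.resize(a,None,fx=4,fy=4)]))
# blue grip, jars, cup, jaws from clouds
d=np.load('pics/w1.npz'); P,c=d['P'],d['c'].astype(int)
m=(c[...,2]-c[...,0]>70)&(P[...,2]>.092)&(P[...,2]<.106)&(abs(P[...,0]-.515)<.05)&(abs(P[...,1]-.42)<.05)
q=P[m][:,:2].astype(np.float32); print('blue',len(q),q.mean(0),cv2.minAreaRect(q*1000), np.median(P[m][:,2]))
for n,x,y in(('ja',.52,.5),('jb',.51,.335)):
    m=(P[...,2]>.092)&(P[...,2]<.102)&(np.hypot(P[...,0]-x,P[...,1]-y)<.045); q=P[m][:,:2].astype(np.float32); print(n,cv2.minEnclosingCircle(q*1000))
for f,n,x,y in(('w2','nogo',.539,.136),('w3','go',.552,-.103)):
    d=np.load(f'pics/{f}.npz');P=d['P']
    m=(P[...,2]>.041)&(P[...,2]<.052)&(np.hypot(P[...,0]-x,P[...,1]-y)<.048)
    k,l=cv2.connectedComponents(m.astype(np.uint8))
    for i in range(1,k):
        q=P[l==i][:,:2].astype(np.float32)*1000
        if len(q)>80: print(n,len(q),cv2.minAreaRect(q),q.mean(0),np.median(P[l==i][:,2]))
    q=P[m][:,:2].astype(np.float32)*1000; print(n,'all',cv2.minAreaRect(q))
m=(P[...,2]>.068)&(P[...,2]<.082)&(np.hypot(P[...,0]-.472,P[...,1]+.074)<.045)
print('cup',cv2.minEnclosingCircle(P[m][:,:2].astype(np.float32)*1000),np.median(P[m][:,2]))
```

```text
go_gap 0.93 [409. 179.] [ 0.5516 -0.1009  0.038 ]
pad_top 0.83 [431. 324.] [ 0.5297 -0.2905  0.004 ]
pad_top 0.38 [408. 181.] [ 0.5546 -0.109   0.004 ]
blue 924 [0.5130546 0.4204059] ((513.4598388671875, 419.769775390625), (31.830726623535156, 31.495603561401367), 84.59872436523438) 0.09929270142013683
ja ((521.6627807617188, 502.4353942871094), 27.876415252685547)
jb ((499.91046142578125, 335.6459045410156), 27.921916961669922)
nogo 1052 ((528.9566040039062, 157.99057006835938), (35.921566009521484, 30.035627365112305), 19.699064254760742) [528.96967 158.42346] 0.04584755617429592
nogo 993 ((545.7811889648438, 110.96946716308594), (36.03729248046875, 30.327754974365234), 19.446453094482422) [545.7063  111.47933] 0.045738218510996576
nogo all ((537.4270629882812, 134.40794372558594), (36.03483200073242, 80.16912078857422), 19.64615821838379)
go 1040 ((562.0289306640625, -75.57270812988281), (30.025022506713867, 36.292327880859375), 67.07281494140625) [561.8223  -75.12906] 0.04586873991141818
go 955 ((539.9678955078125, -127.91337585449219), (29.959232330322266, 36.24058532714844), 67.46121978759766) [ 539.7849  -127.44683] 0.04581731743191991
go all ((550.9847412109375, -101.74938201904297), (86.87316131591797, 36.33116912841797), 67.1867446899414)
cup ((472.84967041015625, -74.70479583740234), 27.781349182128906) 0.07436075854907848
```

View pics/z1.png

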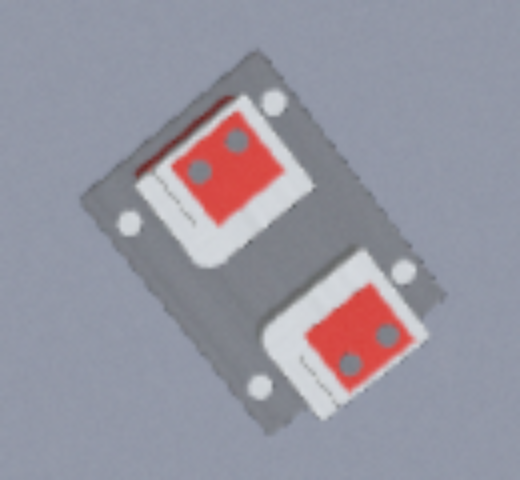

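View pics/w3.png

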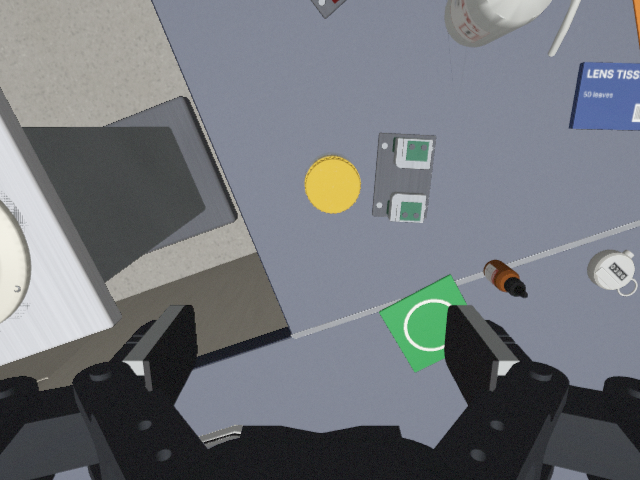

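Run:
```python
from h import *
go(.4728,-.0747,.11,130);go(.4728,-.0747,.026,130)
d=np.load('pics/w3.npz');P=d['P'];c=d['c'].astype(int)
m=(c[...,1]-c[...,0]>70)&(P[...,2]<.012)&(np.hypot(P[...,0]-.53,P[...,1]+.29)<.085); q=P[m][:,:2].astype(np.float32)*1000
print(cv2.minAreaRect(q),np.median(P[m][:,2]))
w=(c.min(-1)>200)&(np.hypot(P[...,0]-.53,P[...,1]+.29)<.045)&(P[...,2]<.012);print(cv2.minEnclosingCircle(P[w][:,:2].astype(np.float32)*1000))
```

```text
shift [  9.5  10.8 230.4] rot [ 1.000e-02 -0.000e+00 -5.984e+01]
shift [  9.5  10.8 314.4] rot [ 1.000e-02 -0.000e+00 -5.984e+01]
((530.9228515625, -292.49774169921875), (99.08036041259766, 100.58917236328125), 10.440764427185059) 0.0036362077874561582
((530.193603515625, -292.791259765625), 36.237823486328125)
```

Call:
{"op": "send_rows", "data": {
  "series": [9,11,180,0,0,-60,0,9,11,180,0,0,-60,0,9,11,180,0,0,-60,0,9,11,180,0,0,-60,0,9,11,220,0,0,-60,0,9,11,220,0,0,-60,0,9,11,220,0,0,-60,0,9,11,220,0,0,-60,0,9,11,250,0,0,-60,0,9,11,280,0,0,-60,0,9,11,300,0,0,-60,0,9,11,314,0,0,-60,0,9,11,314,0,0,-60,0,9,11,314,0,0,-60,255,9,11,314,0,0,-60,255,9,11,314,0,0,-60,255,9,11,314,0,0,-60,255,9,11,314,0,0,-60,255,9,11,314,0,0,-60,255,9,11,314,0,0,-60,255],
  "newtons": 30
}}

```text
time_s: 6.45
ee_pos: [0.474, -0.077, 0.0278]
tcp_rot: [179.9, 0.1, 130.0]
force: [0.2, 1.2, 7.0]
grip_width: 0.0573
grip_force: 32.7
```

Run:
```python
from h import *
go(.4728,-.0747,.07,130);go(.44,-.195,.07,130);go(.44,-.195,.0265,130); print(status.state()['force'])
```

```text
shift [  2.4   0.6 -42.2] rot [0.09 0.15 0.  ]
shift [ -68.6 -101.9  -42.2] rot [0.09 0.15 0.  ]
shift [ -68.5 -102.     1.3] rot [0.09 0.15 0.  ]
[0.15350452 1.16500704 6.99897941]
```

Gripped (57 mm opening). Next I lift the cup, carry it and set it down.

Call:
{"op": "send_rows", "data": {
  "series": [0,0,-20,0,0,0,255,0,0,-45,0,0,0,255,-23,-34,-45,0,0,0,255,-46,-68,-45,0,0,0,255,-69,-102,-45,0,0,0,255,-69,-102,-45,0,0,0,255,-69,-102,-30,0,0,0,255,-69,-102,-15,0,0,0,255,-69,-102,-6,0,0,0,255,-69,-102,-2,0,0,0,255,-69,-102,0,0,0,0,255,-69,-102,0,0,0,0,255]
}}

```text
time_s: 7.65
ee_pos: [0.4382, -0.194, 0.0279]
tcp_rot: [-179.9, -0.2, 130.1]
force: [-9.3, 5.8, 17.5]
grip_width: 0.0575
grip_force: 34.7
```

Call:
{"op": "send_rows", "data": {
  "series": [0,0,0,0,0,0,120,0,0,0,0,0,0,60,0,0,0,0,0,0,0,0,0,0,0,0,0,0,0,0,0,0,0,0,0,0,0,0,0,0,0,0,0,0,-20,0,0,0,0,0,0,-60,0,0,0,0,0,0,-110,0,0,0,0,0,0,-160,0,0,0,0,0,0,-210,0,0,0,0,0,0,-210,0,0,0,0]
}}

```text
time_s: 8.85
ee_pos: [0.4424, -0.1977, 0.2446]
tcp_rot: [179.8, 0.9, 130.0]
force: [1.3, -0.3, 0.9]
grip_width: 0.0853
grip_force: 0.0
```

Run:
```python
from h import *
s,st=look('w4',['cup_mid']); P=cloud(s,st)
m=(P[...,2]>.068)&(P[...,2]<.082)&(np.hypot(P[...,0]-.44,P[...,1]+.195)<.05)
print('cup',m.sum(),cv2.minEnclosingCircle(P[m][:,:2].astype(np.float32)*1000),np.median(P[m][:,2]))
go(.49,.41,.3,85);
```

```text
cup_mid 0.73 [492. 198.] [ 0.5499 -0.1001  0.0375]
cup 3943 ((436.59619140625, -193.1236114501953), 27.7083740234375) 0.07440773455357341
shift [431.  428.1 -63.5] rot [ 0.11  0.16 45.04]
```

The cup stands at (437,-193) mm, upright. Next I go above the plunger and re-measure it.

Run:
```python
from h import *
go(.5133,.42,.24,84)
```

```text
shift [423.8 452.4  -3.4] rot [ 0.11  0.15 46.04]
```

Call:
{"op": "send_rows", "data": {
  "series": [424,452,-3,0,0,46,0,424,452,-3,0,0,46,0,424,452,-3,0,0,46,0,424,452,-3,0,0,46,0,424,452,-3,0,0,46,0,424,452,-3,0,0,46,0,424,452,-3,0,0,46,0,424,452,-3,0,0,46,0,424,452,-3,0,0,46,0,424,452,-3,0,0,46,0,424,452,-3,0,0,46,0,424,452,-3,0,0,46,0,424,452,-3,0,0,46,0,424,452,-3,0,0,46,0,424,452,-3,0,0,46,0,424,452,-3,0,0,46,0]
}}

```text
time_s: 10.55
ee_pos: [0.5118, 0.419, 0.2376]
tcp_rot: [-179.9, 0.1, 84.0]
force: [0.3, -0.9, -0.0]
grip_width: 0.0855
grip_force: 0.0
```

Run:
```python
from h import *
s,st=look('w5',['plunger_mid']); P=cloud(s,st); c=s['pixels'].astype(int)
m=(c[...,2]-c[...,0]>60)&(P[...,2]>.092)&(P[...,2]<.106)&(np.hypot(P[...,0]-.513,P[...,1]-.42)<.04)
q=P[m][:,:2].astype(np.float32)*1000; r=cv2.minAreaRect(q); print('blue',len(q),r)
for n,x,y in(('ja',.52,.5),('jb',.50,.335)):
    m=(P[...,2]>.092)&(P[...,2]<.102)&(np.hypot(P[...,0]-x,P[...,1]-y)<.045); print(n,cv2.minEnclosingCircle(P[m][:,:2].astype(np.float32)*1000))
x,y=np.array(r[0])/1000
for z in(.12,.066): go(x,y,z,84)
```

```text
plunger_mid 0.94 [264. 393.] [0.4417 0.2564 0.05  ]
plunger_mid 0.75 [346. 392.] [0.5164 0.2497 0.05  ]
plunger_mid 0.6 [216. 157.] [0.4346 0.47   0.05  ]
plunger_mid 0.55 [323. 211.] [0.5127 0.4192 0.05  ]
blue 1552 ((513.5178833007812, 419.58575439453125), (32.35379409790039, 31.413036346435547), 84.83068084716797)
ja ((521.4908447265625, 502.19305419921875), 27.71941566467285)
jb ((499.7662658691406, 335.88385009765625), 28.099462509155273)
shift [  1.2   1.2 118.8] rot [-0.05  0.06 -0.06]
shift [  1.2   1.2 172.8] rot [-0.05  0.06 -0.06]
```

Call:
{"op": "send_rows", "data": {
  "series": [1,1,50,0,0,-0.8,0,1,1,90,0,0,-0.8,0,1,1,120,0,0,-0.8,0,1,1,145,0,0,-0.8,0,1,1,165,0,0,-0.8,0,1,1,173,0,0,-0.8,0,1,1,173,0,0,-0.8,0,1,1,173,0,0,-0.8,80,1,1,173,0,0,-0.8,140,1,1,173,0,0,-0.8,200,1,1,173,0,0,-0.8,255,1,1,173,0,0,-0.8,255,1,1,173,0,0,-0.8,255,1,1,173,0,0,-0.8,255],
  "newtons": 70
}}

```text
time_s: 12.05
ee_pos: [0.5143, 0.4217, 0.0676]
tcp_rot: [179.9, -0.1, 84.8]
force: [0.7, -0.2, 5.4]
grip_width: 0.0313
grip_force: 70.4
```

Run:
```python
from h import *
st=status.state();print(st['ee_pos'],st['force'],st['grip_width'])
go(.5135,.4195,.2,84.8)
```

```text
[0.51427782 0.42173333 0.06755544] [ 0.67092445 -0.2495342   5.36087069] 0.031281431324283536
shift [  -2.1   -0.3 -132.4] rot [ 0.12 -0.07  0.04]
```

Call:
{"op": "send_rows", "data": {
  "series": [0,0,-20,0,0,0,255,0,0,-50,0,0,0,255,0,0,-90,0,0,0,255,0,0,-132,0,0,0,255,0,0,-132,0,0,0,255]
}}

```text
time_s: 12.55
ee_pos: [0.5162, 0.4231, 0.2052]
tcp_rot: [179.5, -0.4, 84.8]
force: [1.2, 0.1, -1.3]
grip_width: 0.0309
grip_force: 70.2
```

```bash
cat >> h.py <<'E'
def held(n=None):
    st=status.state(); s=cams.snapshot('wrist'); P=cloud(s); 
    return s,st
def heldpos(n=None):
    st=status.state(); s=cams.snapshot('wrist'); T=np.array(s['tool_from_camera'])
    v,u=np.mgrid[:480,:640]; f=240/np.tan(np.radians(s['vfov']/2)); d=s['depth']
    Q=np.stack([(u-s['cx'])/f*d,(v-s['cy'])/f*d,d],-1)@T[:3,:3].T+T[:3,3]; c=s['pixels'].astype(int)
    if n: save(s,n)
    m=(c[...,2]-c[...,0]>50)&(abs(Q[...,0])<.03)&(abs(Q[...,1])<.03)&(abs(Q[...,2]+.035)<.02)
    k=Q[m]*1000; zt=np.percentile(k[:,2],5); t=k[k[:,2]<zt+4]
    print(len(k),'top z',zt,'rect',cv2.minAreaRect(t[:,:2].astype(np.float32)),'x',np.percentile(t[:,0],[1,99]),'y',np.percentile(t[:,1],[1,99]),st['ee_pos'],st['tcp_rot'])
    A=np.c_[t[:,:2],np.ones(len(t))]; print('top tilt',np.degrees(np.linalg.lstsq(A,t[:,2],rcond=None)[0][:2]))
E
python3 - <<'E'
from h import *
heldpos('w6')
go(.4911,-.0764,.2,67.1);go(.4911,-.0764,.08,67.1)
E
```

```text
8524 top z -32.81926018414555 rect ((-1.6509552001953125, -0.8506326675415039), (31.5482120513916, 32.81236267089844), 89.87349700927734) x [-16.87117505  13.92416228] y [-16.25226998  14.34844152] [0.51617157 0.42305828 0.20517268] [179.47033174  -0.3685038   84.84876013]
top tilt [ 1.16804834 -0.27361814]
shift [-4.987e+02  2.130e+01 -3.000e-01] rot [ 0.24 -0.23 17.75]
shift [-499.1   20.7  119.7] rot [ 0.24 -0.23 17.75]
```

View pics/w6.png

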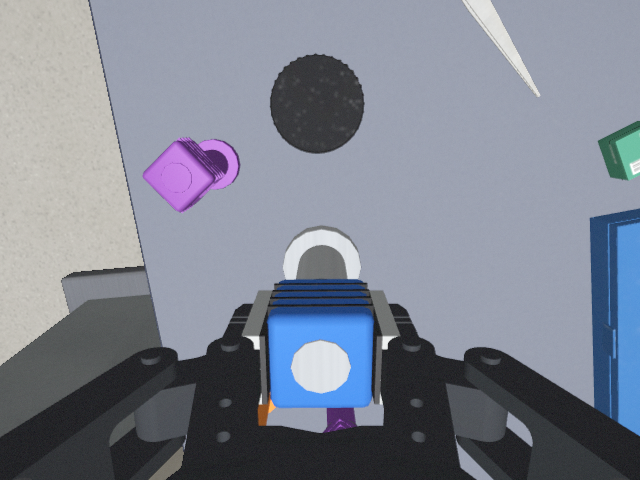

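The plunger is held squarely, with the grip's top centre at (320,367). Next I carry it over the go near mouth and measure gauge and plunger in one picture.

Call:
{"op": "send_rows", "data": {
  "series": [-499,21,0,0,0,18,255,-499,21,0,0,0,18,255,-499,21,0,0,0,18,255,-499,21,0,0,0,18,255,-499,21,0,0,0,18,255,-499,21,0,0,0,18,255,-499,21,0,0,0,18,255,-499,21,0,0,0,18,255,-499,21,0,0,0,18,255,-499,21,0,0,0,18,255,-499,21,0,0,0,18,255,-499,21,0,0,0,18,255,-499,21,0,0,0,18,255]
}}

```text
time_s: 13.9
ee_pos: [0.4883, -0.0762, 0.1965]
tcp_rot: [-179.8, -0.0, 66.9]
force: [-0.5, 0.4, -2.7]
grip_width: 0.0313
grip_force: 70.2
```

```bash
cat >> h.py <<'E'
def gauge(x,y):
    st=status.state(); s=cams.snapshot('wrist'); P=cloud(s,st)
    m=(P[...,2]>.040)&(P[...,2]<.053)&(np.hypot(P[...,0]-x,P[...,1]-y)<.05)
    k,l=cv2.connectedComponents(m.astype(np.uint8)); C=[]
    for i in range(1,k):
        q=P[l==i][:,:2].astype(np.float32)*1000
        if len(q)>300: C.append(cv2.minAreaRect(q)); print(len(q),C[-1])
    q=P[m][:,:2].astype(np.float32)*1000; a=cv2.minAreaRect(q); print('all',a)
    r=R.from_euler('xyz',st['tcp_rot'],degrees=True); print('center in tool mm',r.inv().apply(np.r_[a[0],38]-st['ee_pos']*1000))
    return C
E
python3 - <<'E'
from h import *
heldpos(); gauge(.551,-.1017)
E
```

```text
8550 top z -32.807074897369446 rect ((-1.9953680038452148, -0.9146661758422852), (31.666580200195312, 32.307403564453125), 89.4776611328125) x [-17.01467656  13.58774029] y [-16.17601023  14.49257078] [ 0.48829182 -0.07619345  0.19645677] [-1.79783832e+02 -2.87471524e-02  6.68806733e+01]
top tilt [ 1.21166922 -0.2891752 ]
2231 ((562.0223999023438, -75.59104919433594), (30.246932983398438, 36.49432373046875), 67.24253845214844)
1987 ((539.8954467773438, -127.93203735351562), (30.60407257080078, 36.126731872558594), 67.10906219482422)
all ((551.0009155273438, -101.86466979980469), (87.23027801513672, 36.49432373046875), 67.24253845214844)
center in tool mm [  0.57757937  67.97749507 158.72079597]
```

Run:
```python
from h import *
st=status.state(); s=cams.snapshot('wrist'); P=cloud(s,st)
for n,m in (('table',(abs(P[...,2])<.012)),('jaws',(abs(P[...,2]-.046)<.004)&(np.hypot(P[...,0]-.551,P[...,1]+.102)<.05))):
    q=P[m]-st['ee_pos']; q=R.from_euler('xyz',st['tcp_rot'],degrees=True).inv().apply(q); q=q[abs(q[:,0])<.15]
    print(n,len(q),np.degrees(np.linalg.lstsq(np.c_[q[:,:2],np.ones(len(q))],q[:,2],rcond=None)[0][:2]),P[m][:,2].mean())
# steel foot: bright/grey points 57-70 mm beyond TCP
q=R.from_euler('xyz',st['tcp_rot'],degrees=True).inv().apply((P-st['ee_pos']).reshape(-1,3)).reshape(480,640,3)
m=(abs(q[...,2]-.057)<.006)&(np.hypot(q[...,0],q[...,1])<.03); t=q[m]*1000
print('foot',len(t),cv2.minEnclosingCircle(t[:,:2].astype(np.float32)),t[:,0].max(),np.percentile(t[:,1],[.5,99.5]),np.median(t[:,2]))
```

```text
table 152736 [ 0.06987179 -0.12707613] -0.0002722845433868713
jaws 4126 [-0.08776238 -0.87083429] 0.045831939308207365
foot 2106 ((-2.088829517364502, -0.3343607485294342), 19.903621673583984) 17.811427382762005 [-19.44752242  18.84902828] 57.98676877361154
```

Call:
{"op": "send_rows", "data": {
  "series": [2.5,0,30,0,0,0,255,2.5,0,60,0,0,0,255,2.5,0,90,0,0,0,255,2.5,0,108,0,0,0,255,2.5,0,116,0,0,0,255,2.5,0,116,0,0,0,255,2.5,0,116,0,0,0,255,2.5,0,116,0,0,0,255]
}}

```text
time_s: 14.85
ee_pos: [0.4915, -0.0756, 0.0838]
tcp_rot: [179.8, -0.0, 66.9]
force: [0.3, -0.4, -2.9]
grip_width: 0.0315
grip_force: 70.1
```

Run:
```python
from h import *
st=status.state();print(st['ee_pos'],st['tcp_rot'],st['force'])
r=R.from_euler('xyz',st['tcp_rot'],degrees=True); 
print('go in tool',r.inv().apply(np.array([.551,-.1018,.038])-st['ee_pos'])*1000)
```

```text
[ 0.49152486 -0.07559061  0.08381469] [ 1.79833928e+02 -6.15104801e-04  6.68557033e+01] [ 0.32181302 -0.43498157 -2.9328693 ]
go in tool [-0.72390515 64.85694425 46.00285922]
```

Call:
{"op": "send_rows", "data": {
  "series": [1.3,0,3.5,0,0,0,255,1.3,8,3.5,0,0,0,255,1.3,16,3.5,0,0,0,255,1.3,24,3.5,0,0,0,255,1.3,32,3.5,0,0,0,255,1.4,40,3.5,0,0,0,255,1.4,48,3.5,0,0,0,255,1.4,56,3.5,0,0,0,255,1.4,64,3.5,0,0,0,255,1.4,64,3.5,0,0,0,255]
}}

```text
time_s: 15.85
ee_pos: [0.5508, -0.0998, 0.079]
tcp_rot: [179.9, 0.0, 66.8]
force: [0.6, 0.2, -2.1]
grip_width: 0.0309
grip_force: 70.4
```

Run:
```python
from h import *
st=status.state();print(st['ee_pos'],st['tcp_rot'],st['force'])
r=R.from_euler('xyz',st['tcp_rot'],degrees=True); 
print('go in tool',r.inv().apply(np.array([.551,-.1018,.038])-st['ee_pos'])*1000)
heldpos()
```

```text
[ 0.55082161 -0.09977322  0.07901257] [1.79936130e+02 8.92850232e-04 6.68252347e+01] [ 0.60119011  0.18323068 -2.10255564]
go in tool [-1.79238878  0.91589163 41.01364239]
8510 top z -32.7797203403152 rect ((-1.927556037902832, -0.8271999359130859), (31.69869613647461, 32.354888916015625), 89.80299377441406) x [-17.08558885  13.58237197] y [-16.1630906   14.47314282] [ 0.55082161 -0.09977322  0.07901257] [1.79936130e+02 8.92850232e-04 6.68252347e+01]
top tilt [ 1.117101   -0.30917628]
```

In the gap with no side force. I carry on through and lift.

Call:
{"op": "send_rows", "data": {
  "series": [0,8,-1,0,0,0,255,0.1,16,-1,0,0,0,255,0.1,24,-1,0,0,0,255,0.2,32,-1,0,0,0,255,0.2,40,-1,0,0,0,255,0.3,48,-1,0,0,0,255,0.3,56,-1,0,0,0,255,0.3,58,-1,0,0,0,255,0.3,58,-1,0,0,0,255,0.3,58,-30,0,0,0,255,0.3,58,-70,0,0,0,255,0.3,58,-115,0,0,0,255,0.3,58,-115,0,0,0,255]
}}

```text
time_s: 17.2
ee_pos: [0.6072, -0.1232, 0.2023]
tcp_rot: [179.2, -0.0, 66.8]
force: [1.1, -0.4, -2.5]
grip_width: 0.0313
grip_force: 70.8
```

Run:
```python
from h import *
# nogo lane 19.6: hover 68 mm before
import math
a=math.radians(19.6); c=np.array([.5374,.1345])
p=c-.065*np.array([math.cos(a),math.sin(a)]); print(p)
go(p[0],p[1],.2,109.6); go(.47,.0,.2,109.6)
```

```text
[0.47616627 0.11269565]
shift [ 165.4 -213.2   -0.7] rot [  0.79   0.3  -42.75]
shift [  59.3 -174.6   -0.2] rot [  0.79   0.3  -42.75]
```

Call:
{"op": "send_rows", "data": {
  "series": [59,-175,0,0,0,-43,255,59,-175,0,0,0,-43,255,59,-175,0,0,0,-43,255,59,-175,0,0,0,-43,255,165,-213,0,0,0,-43,255,165,-213,0,0,0,-43,255,165,-213,0,0,0,-43,255,165,-213,0,0,0,-43,255,165,-213,0,0,0,-43,255,165,-213,0,0,0,-43,255]
}}

```text
time_s: 18.2
ee_pos: [0.4721, 0.1126, 0.1934]
tcp_rot: [-180.0, 0.0, 109.7]
force: [-0.0, -0.1, -3.4]
grip_width: 0.031
grip_force: 72.1
```

Run:
```python
from h import *
heldpos(); gauge(.5374,.1345)
st=status.state(); s=cams.snapshot('wrist'); P=cloud(s,st)
q=R.from_euler('xyz',st['tcp_rot'],degrees=True).inv().apply((P-st['ee_pos']).reshape(-1,3)).reshape(480,640,3)
m=(abs(q[...,2]-.057)<.006)&(np.hypot(q[...,0],q[...,1])<.03); t=q[m]*1000
print('foot',len(t),cv2.minEnclosingCircle(t[:,:2].astype(np.float32)),np.median(t[:,2]))
```

```text
8580 top z -32.796737287968135 rect ((-1.2923583984375, -0.8442344665527344), (32.572959899902344, 31.74982261657715), 0.11435145139694214) x [-16.4460514   14.23913795] y [-16.28619919  14.39990776] [0.47214081 0.11256324 0.19341816] [-1.79950732e+02  1.30094372e-02  1.09743984e+02]
top tilt [ 1.14418653 -0.29018043]
2277 ((528.93603515625, 158.03817749023438), (36.38960647583008, 30.093364715576172), 19.68585205078125)
2022 ((545.7454833984375, 111.18547058105469), (36.423431396484375, 30.287315368652344), 19.821969985961914)
all ((537.349365234375, 134.55738830566406), (36.432289123535156, 79.9762191772461), 19.75138282775879)
center in tool mm [ -1.21645991  68.80804704 155.51722539]
foot 2117 ((-1.6490377187728882, -0.2940341532230377), 20.04619789123535) 57.96190667946569
```

Call:
{"op": "send_rows", "data": {
  "series": [0.3,0,30,0,0,0,255,0.3,0,60,0,0,0,255,0.3,0,90,0,0,0,255,0.3,0,106,0,0,0,255,0.3,0,116,0,0,0,255,0.3,0,116,0,0,0,255,0.3,0,116,0,0,0,255,0.3,0,116,0,0,0,255]
}}

```text
time_s: 19.15
ee_pos: [0.4734, 0.1139, 0.0792]
tcp_rot: [179.9, 0.1, 109.8]
force: [0.6, -0.2, -2.4]
grip_width: 0.0312
grip_force: 72.0
```

```bash
cat >> h.py <<'E'
def ng():
    st=status.state();print(st['ee_pos'],st['tcp_rot'],st['force'])
    r=R.from_euler('xyz',st['tcp_rot'],degrees=True); 
    print('nogo in tool',r.inv().apply(np.array([.5373,.1346,.038])-st['ee_pos'])*1000)
E
python3 -c "
from h import *
ng()"
```

```text
[0.47340408 0.11393855 0.07921101] [1.79850148e+02 5.51774581e-02 1.09821497e+02] [ 0.60515368 -0.20745988 -2.42824606]
nogo in tool [-2.18949961 67.00841045 41.3885372 ]
```

Call:
{"op": "send_rows", "data": {
  "series": [-0.7,8,-1,0,0,0,255,-0.7,16,-1,0,0,0,255,-0.7,24,-1,0,0,0,255,-0.7,32,-1,0,0,0,255,-0.7,38,-1,0,0,0,255,-0.7,42,-1,0,0,0,255,-0.7,43,-1,0,0,0,255,-0.7,44,-1,0,0,0,255,-0.7,44,-1,0,0,0,255]
}}

```text
time_s: 20.05
ee_pos: [0.5136, 0.1283, 0.0787]
tcp_rot: [-180.0, -0.0, 109.8]
force: [0.1, -0.4, -3.4]
grip_width: 0.0312
grip_force: 71.9
```

```bash
python3 -c "
from h import *
ng()"
```

```text
[0.51361679 0.12832454 0.07871261] [-1.79984139e+02 -5.48407959e-03  1.09834921e+02] [ 0.1430787  -0.36554923 -3.3757778 ]
nogo in tool [-2.13671624 24.4187837  40.70564519]
```

Call:
{"op": "send_rows", "data": {
  "series": [-0.6,1,0,0,0,0,255,-0.6,2,0,0,0,0,255,-0.6,3,0,0,0,0,255,-0.6,4,0,0,0,0,255,-0.6,5,0,0,0,0,255,-0.6,5.5,0,0,0,0,255,-0.6,5.5,0,0,0,0,255]
}}

```text
time_s: 20.75
ee_pos: [0.5184, 0.1296, 0.0785]
tcp_rot: [-179.9, -0.0, 109.8]
force: [-2.8, -0.9, -1.6]
grip_width: 0.0309
grip_force: 72.3
```

Contact is starting, so I press a little further.

Call:
{"op": "send_rows", "data": {
  "series": [0,0.5,0,0,0,0,255,0,1,0,0,0,0,255,0,1.5,0,0,0,0,255,0,1.5,0,0,0,0,255]
}}

```text
time_s: 21.15
ee_pos: [0.5187, 0.1298, 0.0784]
tcp_rot: [-179.7, -0.0, 109.9]
force: [-8.5, -2.2, 2.3]
grip_width: 0.031
grip_force: 72.8
```

```bash
python3 -c "
from h import *
ng(); heldpos(); s,st=cams.snapshot('scene'),0"
```

```text
[0.51870195 0.12981838 0.07837496] [-1.79720867e+02 -4.18814123e-02  1.09857585e+02] [-8.5225199  -2.19818763  2.29657143]
nogo in tool [-1.84965377 19.31290777 40.28000484]
8554 top z -32.7876840202649 rect ((-1.2410364151000977, -0.8938751220703125), (31.711502075195312, 32.30014419555664), 89.81736755371094) x [-16.50675563  14.21887439] y [-16.27197509  14.33005147] [0.51870195 0.12981838 0.07837496] [-1.79720867e+02 -4.18814123e-02  1.09857585e+02]
top tilt [ 1.11453667 -0.25583073]
```

Call:
{"op": "send_rows", "data": {
  "series": [0,-5,0,0,0,0,255,0,-15,0,0,0,0,255,0,-30,0,0,0,0,255,0,-50,0,0,0,0,255,0,-50,-20,0,0,0,255,0,-50,-60,0,0,0,255,0,-50,-100,0,0,0,255,0,-50,-130,0,0,0,255,0,-50,-130,0,0,0,255]
}}

```text
time_s: 22.15
ee_pos: [0.4769, 0.113, 0.2142]
tcp_rot: [179.4, 0.2, 109.8]
force: [1.2, 0.4, -2.7]
grip_width: 0.0313
grip_force: 72.2
```

```bash
python3 -c "
from h import *
go(.53,-.291,.2,90)"
```

```text
shift [-398.   -87.3   14.9] rot [ 0.68  0.13 19.83]
```

Call:
{"op": "send_rows", "data": {
  "series": [-398,-87,10,0,0,20,255,-398,-87,10,0,0,20,255,-398,-87,10,0,0,20,255,-398,-87,10,0,0,20,255,-398,-87,10,0,0,20,255,-398,-87,10,0,0,20,255,-398,-87,10,0,0,20,255,-398,-87,10,0,0,20,255,-398,-87,10,0,0,20,255,-398,-87,10,0,0,20,255,-398,-87,10,0,0,20,255]
}}

```text
time_s: 23.25
ee_pos: [0.5261, -0.2893, 0.1973]
tcp_rot: [-179.9, -0.1, 89.9]
force: [-0.4, 0.9, -2.8]
grip_width: 0.031
grip_force: 72.1
```

```bash
python3 -c "
from h import *
heldpos('w7'); go(.53,-.291,.09,90);go(.53,-.291,.0715,90)"
```

```text
8504 top z -32.78651459272307 rect ((-1.6576805114746094, -0.9586334228515625), (31.624338150024414, 32.266441345214844), 89.9004135131836) x [-16.79474942  13.95752054] y [-16.29378829  14.35731028] [ 0.5261103  -0.28930417  0.197319  ] [-1.79907552e+02 -1.21671874e-01  8.98537205e+01]
top tilt [ 1.15076902 -0.28283186]
shift [ -2.2   3.8 107.8] rot [-0.07 -0.09 -0.09]
shift [ -2.3   3.8 126.3] rot [-0.07 -0.09 -0.09]
```

View pics/w7.png

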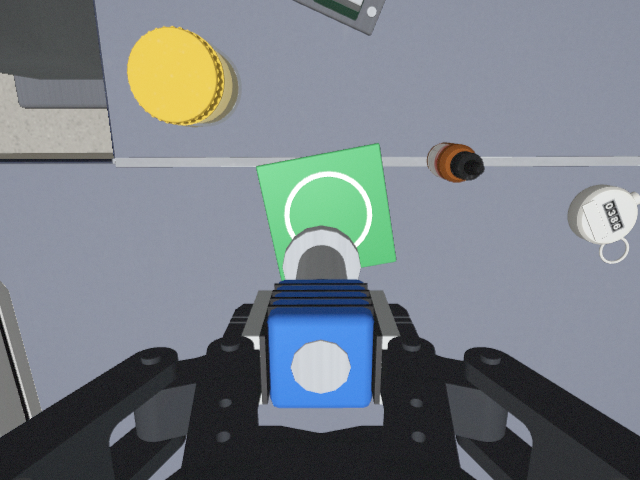

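The plunger hangs over the pad, whose ring is at (328,215). The perspective is consistent with it being centred, and the cup at (180,78) and oil bottle at (455,162) are clear. I lower it most of the way and check.

Call:
{"op": "send_rows", "data": {
  "series": [-1,3,40,0,0,0,255,-1,3,80,0,0,0,255,-1,3,105,0,0,0,255,-1,3,116,0,0,0,255,-1,3,120,0,0,0,255,-1,3,120,0,0,0,255,-1,3,120,0,0,0,255]
}}

```text
time_s: 24.0
ee_pos: [0.531, -0.2924, 0.0809]
tcp_rot: [179.8, 0.1, 89.9]
force: [0.5, -0.0, -2.2]
grip_width: 0.0311
grip_force: 71.9
```

```bash
python3 -c "
from h import *
print(status.state()['force']);go(.531,-.291,.0715,90)"
```

```text
[ 0.47887207 -0.04396953 -2.16960871]
shift [1.4 0.  9.4] rot [ 0.16  0.13 -0.14]
```

Call:
{"op": "send_rows", "data": {
  "series": [1,0,4,0,0,0,255,1,0,7,0,0,0,255,1,0,8,0,0,0,255,1,0,9,0,0,0,255,1,0,9,0,0,0,255,1,0,9,0,0,0,255]
}}

```text
time_s: 24.6
ee_pos: [0.5301, -0.291, 0.0715]
tcp_rot: [180.0, 0.0, 89.8]
force: [-2.5, 2.7, 7.2]
grip_width: 0.0311
grip_force: 73.4
```

Seated: the contact force is about 9 N upward. I open gently and rise.

Call:
{"op": "send_rows", "data": {
  "series": [0,0,0,0,0,0,200,0,0,0,0,0,0,120,0,0,0,0,0,0,60,0,0,0,0,0,0,0,0,0,0,0,0,0,0,0,0,0,0,0,0,0,0,0,0,0,0,0,0,0,0,-15,0,0,0,0,0,0,-45,0,0,0,0,0,0,-90,0,0,0,0,0,0,-140,0,0,0,0,0,0,-190,0,0,0,0,0,0,-190,0,0,0,0,0,0,-190,0,0,0,0]
}}

```text
time_s: 26.0
ee_pos: [0.5305, -0.2914, 0.2627]
tcp_rot: [179.8, 0.2, 89.8]
force: [-1.4, -0.1, -0.6]
grip_width: 0.0853
grip_force: 0.0
```

Run:
```python
from h import *
s,st=look('w8',['pad_top','oil_mid']); P=cloud(s,st); c=s['pixels'].astype(int); print(st['force'])
m=(c[...,2]-c[...,0]>60)&(P[...,2]>.095)&(P[...,2]<.112)&(np.hypot(P[...,0]-.53,P[...,1]+.292)<.05)
q=P[m][:,:2].astype(np.float32)*1000; print('blue',len(q),cv2.minAreaRect(q),np.median(P[m][:,2]))
m=(P[...,2]>.068)&(P[...,2]<.082)&(np.hypot(P[...,0]-.437,P[...,1]+.193)<.05)
print('cup',m.sum(),cv2.minEnclosingCircle(P[m][:,:2].astype(np.float32)*1000))
```

```text
oil_mid 0.96 [426. 155.] [ 0.6207 -0.2494  0.0415]
[-1.37197422 -0.07541069 -0.6053453 ]
blue 1381 ((530.0050048828125, -293.1647033691406), (31.858327865600586, 31.686229705810547), 89.57920837402344) 0.10327127467911601
cup 4506 ((436.8269958496094, -192.99273681640625), 27.797807693481445)
```

View pics/w8.png

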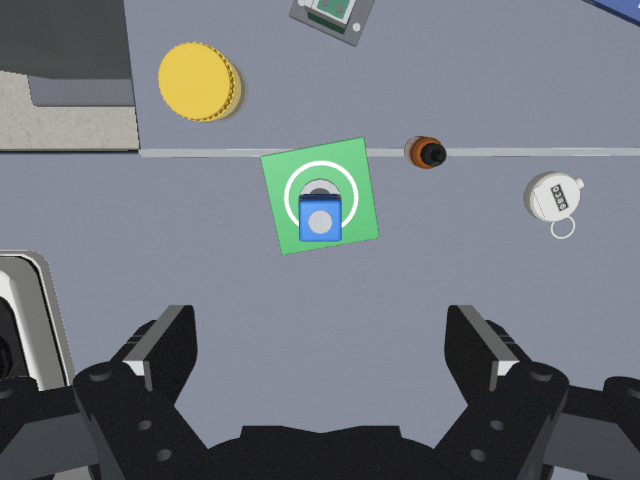

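The plunger stands in the ring (grip at (320,218)), within about 1 mm of the pad centre. The cup at (200,82) is upright, the oil bottle at (425,152) is in place and the gripper is clear.

```bash
python3 -c "
from h import *
print(ticket.hand_in())"
```

```text
the job is handed in; nothing more can be done
None
```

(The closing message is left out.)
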